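Gather the dried bottle caps in the tray's spouted corner and hold the tray tipped

TASK

One of the dried blue bottle caps was left on the bench: put it into the steel tray with the other four and let go of it. Then take the tray by its rim and tip it by about thirty degrees, with its spouted corner down on the bench, so that all five blue caps slide together into that corner, ready for a colleague to pick them out, and finish still holding the tray tipped like this, steady, with nothing but your gripper and the bench under that corner carrying it. Keep the caps in the tray and leave everything else on the bench where it stands.

Things in the scene. Friction and masses are not known exactly. Their poses are not given: they have to be found in the camera images.
- tray: Open stainless tray loose on the bench, 330 mm long (its x), 230 wide (its y), 55 tall, 0.5 to 0.7 kg. Origin: middle of its underside; z up. Floor and walls 3 mm thick; wall inner faces at x = +-159, y = +-109 mm. Its +x, +y corner is cut off at 45 degrees and flares into a pouring lip: the spouted corner. Caps slide in it easily (friction about 0.2); the bench grips the tray better (about 0.6)
- spout_foot (a point): middle of the lower outside edge of the spouted corner, on the bench while the tray stands flat; tray frame (148, 98, 0) mm. This straight cut edge is 40 mm long, at 45 degrees to the walls, so the tray can be tipped over it as over a hinge
- spout_in (a point): on the tray's inner floor at the foot of the spouted corner's wall; tray frame (146, 96, 3) mm
- corner_right (a point): lower outside corner of the tray at its +x, -y: tray frame (162, -112, 0) mm
- corner_left (a point): lower outside corner of the tray at its -x, +y: tray frame (-162, 112, 0) mm
- corner_back (a point): top outside of the corner diagonally across from the spout: tray frame (-162, -112, 55) mm; no cap lies within 70 mm of it at the start. A hemmed rim, 9 mm wide and 9 mm high, runs along the top of all four walls (centrelines x = +-160.5, y = +-110.5 mm; top z = 55 mm) and can be pinched from above
- cap1: Blue ribbed plastic screw cap, 34 mm across, 22 mm tall, 12 g, standing open side down; origin: middle of its underside; it lies loose in the tray
- cap2: Blue ribbed plastic screw cap, 34 mm across, 22 mm tall, 12 g, standing open side down; origin: middle of its underside; it lies loose in the tray
- cap3: Blue ribbed plastic screw cap, 34 mm across, 22 mm tall, 12 g, standing open side down; origin: middle of its underside; it lies loose in the tray
- cap4: Blue ribbed plastic screw cap, 34 mm across, 22 mm tall, 12 g, standing open side down; origin: middle of its underside; it lies loose in the tray
- cap5: Blue ribbed plastic screw cap, 34 mm across, 22 mm tall, 12 g, standing open side down; origin: middle of its underside; this one was left on the bench beside the tray
- red_cap: a red screw cap of the same form and size as the blue ones, standing on the bench. It is not part of the job; origin: middle of its underside
- bottle_a: clear glass laboratory bottle without its cap, 70 mm across, 138 mm tall, standing on the bench. Not part of the job; origin: middle of its underside
- sample_jar: white plastic jar with lid and paper label, 64 mm across, 85 mm tall. Not part of the job; origin: middle of its underside
- bowl: white ceramic bowl, 150 mm across the rim, 60 mm tall. Not part of the job; origin: middle of its underside
- tongs: steel crucible tongs lying flat on the bench, 250 mm long, 8 mm thick. Not part of the job; origin: middle of its length, on the bench
There are look-alikes about, which are no part of the job. What is shaped like the bottle_a but yellow is not meant.

How it is judged:
On the way, in this order (a step that is already met when the one before it is completed fails the run):
1. the fifth cap lies released in the flat tray (x of cap5 in the frame of tray between -0.155 and 0.155 m and y of cap5 in the frame of tray between -0.105 and 0.105 m and z of cap5 in the frame of tray between -0.002 and 0.02 m and angle between tray's own z axis and vertical below 0.12 rad and contact force between the fingers and cap5 below 0.1 N), for 0.2 s.
2. all five caps have slid together into the spouted corner of the tipped tray (angle between tray's own z axis and vertical between 0.35 and 0.87 rad and height (world z) of spout_foot below 0.025 m and height (world z) of each of corner_right, corner_left above 0.03 m and distance between each of cap1, cap2, cap3, cap4, cap5 and spout_in below 0.11 m), for 0.3 s.
At the end, for the whole second after the job is handed in: Fingers hold the tray (over 1 N), still, tipped 20 to 50 degrees, spouted corner's foot at most 25 mm above the bench, both neighbouring corners over 30 mm up; all five caps in the tray, centres within 110 mm of the spout wall's foot; other things neither touched by the tray nor moved 30 mm (all of step 2 and z of cap1 in the frame of tray between -0.002 and 0.05 m and z of cap2 in the frame of tray between -0.002 and 0.05 m and z of cap3 in the frame of tray between -0.002 and 0.05 m and z of cap4 in the frame of tray between -0.002 and 0.05 m and z of cap5 in the frame of tray between -0.002 and 0.05 m and linear speed of tray below 0.02 m/s and angular speed of tray below 0.1 rad/s and contact force between the fingers and tray above 1 N and contact force between tray and red_cap below 0.3 N and contact force between tray and bottle_a below 0.3 N and contact force between tray and sample_jar below 0.3 N and contact force between tray and bowl below 0.3 N and contact force between tray and tongs below 0.3 N and x of each of cap1, cap2, cap3, cap4, cap5 in the frame of tray below 0.155 m and y of each of cap1, cap2, cap3, cap4, cap5 in the frame of tray below 0.105 m and distance of each of red_cap, bottle_a, sample_jar, bowl, tongs from where it was at the start of the episode below 0.03 m); the arm keeps its last pose, push and grip.
It fails at once if a thing that is not part of the job is moved by 30 mm or more (distance of any of red_cap, bottle_a, sample_jar, bowl, tongs from where it was at the start of the episode above 0.03 m).
It fails at once if one of the four caps in the tray leaves it (distance between any of cap1, cap2, cap3, cap4 and tray above 0.22 m).
It also fails if it takes over 51 s, if anything falls off the work surface, if the arm or the gripper's body presses on something with over 40 N, if the wrist force passes 120 N, or if a joint passes its speed limit or range.

ROBOT

A 6-joint arm with a two-finger parallel gripper is mounted at the origin on the work surface. World frame = base frame: x ahead of the robot, y to its left, z up, the work surface at z = 0. Lengths are in m, angles in rad, forces in N, time in s.
With the tool pointing down it reaches from about 0.425 to 0.925 m from the base axis. Payload 12.5 kg.
Tool frame: the origin (TCP) lies between the finger pads; the fingertips stand 11 mm ahead of it and the grasp point (between the pads) lies 8 mm behind it; z points along the fingers, y is the direction in which the jaws open and shut (so a half turn about z gives the same grasp; the last joint's range is limited). The gripper opens to 85 mm and grips with 20 to 120 N. Pads are 22 mm wide; open, the fingers measure 114 mm over their backs; the gripper's body (76 mm by 85 mm) begins 54 mm behind the grasp point. The pads swing forward as they close: fully open they stand 13 mm farther back than shut.
Start: joints at [-1.247, 0.491, 1.559, -0, 1.092, -0.106], TCP at [0.26, -0.568, 0.242] pointing down, gripper open.
Joint ranges: [-3.1, 3.1], [-0.84, 2.19], [0.05, 2.79], [-1.13, 4.28], [0.06, 2.93], [-2.69, 2.69]. Speed limits (rad/s): [2.22, 2.22, 2.79, 3.14, 3.14, 3.14].

INTERFACE

Orientations are given as a unit quaternion [x, y, z, w].
In Python, from bench import sensors, imaging, job gives the robot as it stands.
- The arm moves only by the tool move_arm, never from a script. Its argument "motion" is a list that holds one entry, the list of rows, each a list of 7 numbers: the shift along the world's x, y, z in m, then the turn, a rotation vector about the world's x, y, z in rad, then the finger opening in m, from 0 to 0.0854. In form: [[[x, y, z, rx, ry, rz, claw], ...]]. A call has exactly 10 rows; each row is the pose to reach, as a shift and turn from the pose commanded when the call began; what a row does not reach only later rows make up. A row lasts 1/12 s, in which the tool goes at most 41.7 mm and 7.16 degrees, less where a joint would pass 70% of its speed; a pose out of reach is approached as far as the arm can. A call with a gripper value outside its range is refused whole. The fingers move at their own pace and stop on an object; the grip force is fixed at half the most. Time passes only in rows, so rows that repeat a pose let the fingers close, or fill a call up. It gives the time, the measured TCP pose, the force and the opening at its end, in the units of the state.
- sensors.get_obs(): the state, without advancing time (a new reading comes with each control period).
- imaging.capture(name): name is "side" or "top"; returns a dict with "color" (480x640x3 uint8, red, green, blue), "mtx" (3x3 intrinsics, pixels), "world_to_cam" (4x4, takes a point from world to camera coordinates). Camera axes: x right, y down, z forward; pixel columns grow to the right and rows downward; lengths in m; the calibration is good to about 2 mm. A picture is of the moment at which its call begins. There is no depth.
- job.close_job(): hands the job in, once; it reports no verdict.
The state is a dict: "time_s": time; "joint_positions": joint angles; "joint_velocities": joint speeds; "tau": joint torques, N m; "tool_pos": TCP position; "tool_rot": TCP orientation; "force": force on the tool from outside, world axes, zero at the start; "moment": the same for the moment, N m; "width": finger opening in m.
Only numpy, scipy, OpenCV 4.12 (cv2) and the standard library are available. Lean on these libraries where they do the work, as an engineer would, in place of code of your own. Each camera call takes 0.05 s, during which the arm holds its last target. There are 200 camera calls.

## Working session

There is one attempt and no reset: what is moved stays moved. The work goes in short steps, Python scripts to look and compute and a tool call to move; the robot and the scene stay as the last step left them, time stands still between calls to the robot, and variables do not carry over. Pictures are saved under pics/ and viewed, about 8 in all and at most 12, crops included, and the job is handed in when it is done.

Besides the shell and the picture viewer there is one more tool, called after "Request:" in YAML: its name, and indented under it one key for each argument. move_arm: Moves the arm, as the interface text tells. Its arguments: {"type":"object","properties":{"motion":{"type":"array","items":{"type":"array","items":{"type":"array","items":{"type":"number"}}}}},"required":["motion"]}

```bash
ls; mkdir -p pics
cat > h.py <<'E'
import numpy as np, cv2
from bench import sensors, imaging, job
def cap(n,f=None):
    d=imaging.capture(n)
    if f: cv2.imwrite(f,d["color"][:,:,::-1])
    return d
def ray(d,u,v,z):
    K=d["mtx"];T=np.array(d["world_to_cam"]);R=T[:3,:3];c=-R.T@T[:3,3]
    r=R.T@np.linalg.inv(K)@np.array([u,v,1.]);return c+r*(z-c[2])/r[2]
def proj(d,p):
    T=np.array(d["world_to_cam"]);q=d["mtx"]@(T[:3,:3]@np.array(p)+T[:3,3]);return q[:2]/q[2]
def blobs(d,h0,h1,s=90,v=40,amin=40):
    hsv=cv2.cvtColor(d["color"],cv2.COLOR_RGB2HSV)
    m=cv2.inRange(hsv,(h0,s,v),(h1,255,255))
    n,l,st,c=cv2.connectedComponentsWithStats(m)
    return [(c[i].round(1),st[i]) for i in range(1,n) if st[i][4]>amin]
E
python3 - <<'E'
from h import *
o=sensors.get_obs();print(o["time_s"],o["tool_pos"],o["tool_rot"])
for n in("top","side"):
    d=cap(n,f"pics/{n}0.png")
    T=np.array(d["world_to_cam"]);print(n,-T[:3,:3].T@T[:3,3],d["mtx"][0,0])
    for c,s in blobs(d,95,130): print(c,s,ray(d,*c,.02).round(3))
E
```

```text
pics
0.0 [ 0.26036184 -0.56792251  0.24171783] [ 9.76999614e-01  2.13240297e-01 -6.44419062e-05 -5.71331077e-04]
top [ 0.4462947  -0.05477351  1.16002721] 477.7445823459436
[85.7 79.4] [  27   47  117   66 6162] [0.982 0.515 0.02 ]
[155.3 103.2] [146  94  15  15  65] [0.916 0.341 0.02 ]
[199.7 110.9] [190 102  16  14  65] [0.893 0.231 0.02 ]
[275.6 196.7] [269 190  14  14 155] [0.674 0.048 0.02 ]
[294.8 209.5] [288 203  14  14 154] [0.641 0.002 0.02 ]
[ 88.8 226.4] [ 80 218  14  16  72] [0.613 0.5   0.02 ]
[598.3 236.1] [576 235  46   3  89] [ 0.558 -0.723  0.02 ]
[282.7 264.3] [276 258  14  14 151] [0.509 0.033 0.02 ]
[314.8 265.7] [308 259  14  14 148] [ 0.504 -0.043  0.02 ]
[154.9 300.4] [147 294  17  14 183] [0.431 0.338 0.02 ]
[ 19.9 396.8] [ 14 392  13  11 105] [0.215 0.652 0.02 ]
side [0.3157952  0.89141093 0.71671462] 496.2115457632334
[544.3  10.7] [533   5  24  13 273] [-0.475 -3.311  0.02 ]
[418.6 100.9] [404  92  35  18 420] [ 0.344 -1.172  0.02 ]
[528.6 119.2] [525 114   8  11  64] [-0.073 -1.028  0.02 ]
[330. 255.] [324 248  13  15 160] [ 0.501 -0.041  0.02 ]
[269.2 260. ] [263 254  13  14 159] [0.638 0.005 0.02 ]
[130.4 269.5] [121 263  17  11  56] [0.943 0.098 0.02 ]
[249.7 270.1] [243 263  14  15 178] [0.671 0.05  0.02 ]
[320.1 273.2] [315 268  14  14 129] [0.51  0.032 0.02 ]
[ 92.1 301.2] [ 81 293  20  14  80] [0.967 0.213 0.02 ]
[ 27.7 381.7] [   0  332   74  124 5541] [0.955 0.428 0.02 ]
[329.  389.9] [320 379  19  23 363] [0.429 0.344 0.02 ]
[203.7 391. ] [190 380  24  18 119] [0.64  0.387 0.02 ]
```

View pics/top0.png

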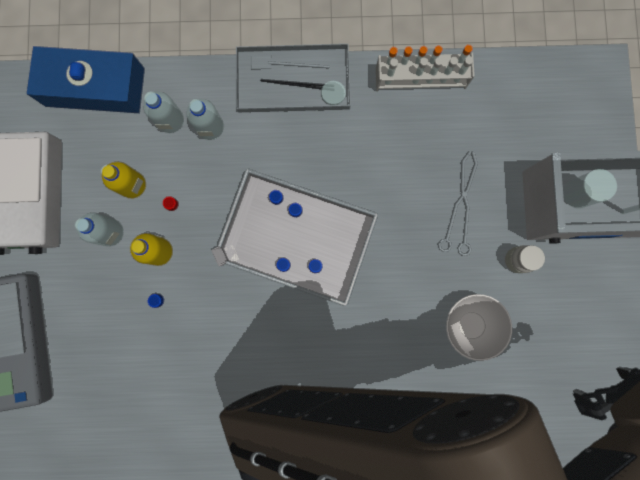

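View pics/side0.png

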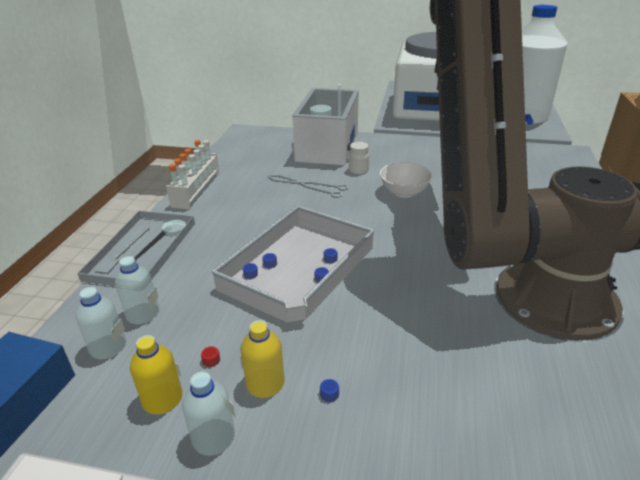

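Top view: the tray is centred near (297,237), with its spouted corner at lower left (219,255) and corner_back at right (376,213). Blue candidates are the cap alone on the bench at (155,300), four caps inside the tray, and bottle or box tops at (77,71), (153,99), (197,105) and (85,222). Only (155,300), which is (329,390) in the side view, is a loose cap beside the tray. I'll confirm it in one enlarged crop.

Run:
```python
import cv2
a=cv2.imread("pics/top0.png")[150:320,130:390]
cv2.imwrite("pics/crop0.png",cv2.resize(a,None,fx=3,fy=3,interpolation=cv2.INTER_CUBIC))
```

```text
(no output)
```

View pics/crop0.png

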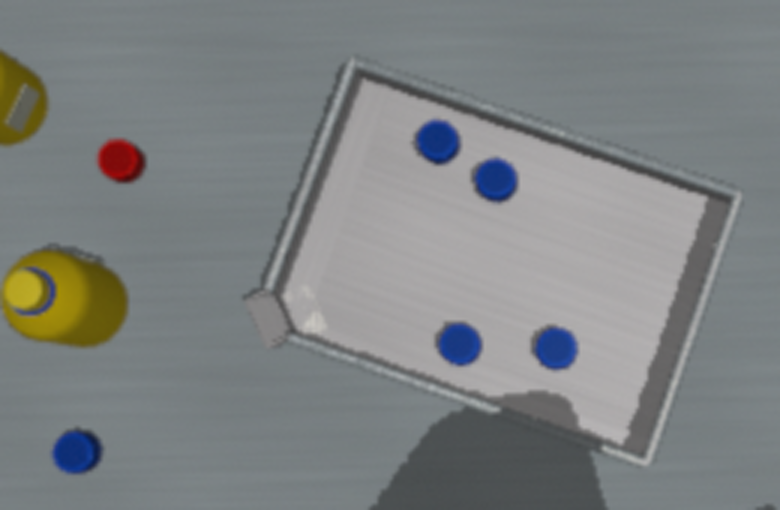

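The crop shows the loose blue cap at (77,452), full-frame (155.7,300.7). It has a solid blue top with no bottle under it, so it is cap5. The red cap is at (121,161). The tray's rim corners are at (350,58), (741,191) and (648,465), and the spout lip is at (260,320).

Run:
```python
from h import *
d=cap("top")
px=np.array([[350,58],[741,191],[648,465]])/3+[130,150]-.33
W=np.array([ray(d,*p,.0535)[:2] for p in px]);T=np.array([[.165,-.115],[-.165,-.115],[-.165,.115]])
a=T-T.mean(0);b=W-W.mean(0)
th=np.arctan2((a[:,0]*b[:,1]-a[:,1]*b[:,0]).sum(),(a*b).sum())
R=np.array([[np.cos(th),-np.sin(th)],[np.sin(th),np.cos(th)]]);t=W.mean(0)-R@T.mean(0)
print("tray",t.round(4),np.degrees(th),"res",(W-(T@R.T+t)).round(4).tolist())
np.savez("tray.npz",R=R,t=t,th=th)
for c,s in blobs(d,95,130):
    w=ray(d,*c,.02)[:2]; print(c,w.round(3),(R.T@(w-t)).round(3)) if .4<w[0]<.7 and -.1<w[1]<.4 else 0
for n,p in dict(foot=(.148,.098),back=(-.162,-.112),gripS=(-.1605,-.085),gripL=(-.135,-.1105),drop=(.06,.0)).items(): print(n,(R@p+t).round(4))
s=cap("side")
for n,z in((d,.017),(s,.014)):
    for c,st in blobs(n,95,130):
        w=ray(n,*c,z); 
        if .4<w[0]<.45 and .3<w[1]<.4: print("cap5",w.round(4))
for c in [(.165,-.115),(-.165,-.115),(-.165,.115)]: print("side px",proj(s,[*(R@c+t),.055]).round(0))
```

```text
tray [0.5724 0.0013] 69.54721151700873 res [[-0.0027, -0.003], [-0.0013, 0.0022], [0.004, 0.0008]]
[275.6 196.7] [0.674 0.048] [ 0.079 -0.079]
[294.8 209.5] [0.641 0.002] [ 0.024 -0.064]
[282.7 264.3] [0.509 0.033] [0.008 0.07 ]
[314.8 265.7] [ 0.504 -0.043] [-0.066  0.048]
[154.9 300.4] [0.431 0.338] [0.267 0.25 ]
foot [0.5323 0.1742]
back [ 0.6208 -0.1896]
gripS [ 0.596  -0.1788]
gripL [ 0.6288 -0.1638]
drop [0.5934 0.0575]
cap5 [0.4312 0.3395 0.017 ]
cap5 [0.4297 0.3392 0.014 ]
side px [209. 272.]
side px [296. 205.]
side px [374. 230.]
```

Request:
move_arm:
  motion:
    - [[0.024,0.029,0,0,0,0.078,0.06],[0.048,0.058,0,0,0,0.157,0.06],[0.072,0.086,0,0,0,0.235,0.06],[0.096,0.115,0,0,0,0.314,0.06],[0.12,0.144,0,0,0,0.392,0.06],[0.144,0.173,0,0,0,0.47,0.06],[0.168,0.202,0,0,0,0.549,0.06],[0.192,0.23,0,0,0,0.627,0.06],[0.216,0.259,0,0,0,0.706,0.06],[0.24,0.288,0,0,0,0.784,0.06]]

```text
time_s: 1.03
tool_pos: [0.5014, -0.2786, 0.2423]
tool_rot: [0.82, 0.572, 0.0, 0.0]
force: [0.2, -0.4, 0.7]
width: 0.06
```

Request:
move_arm:
  motion:
    - [[0.01,0.038,0,0,0,0,0.06],[0.02,0.076,0,0,0,0,0.06],[0.03,0.114,0,0,0,0,0.06],[0.04,0.152,0,0,0,0,0.06],[0.045,0.19,0,0,0,0,0.06],[0.05,0.228,0,0,0,0,0.06],[0.05,0.266,0,0,0,0,0.06],[0.05,0.304,0,0,0,0,0.06],[0.05,0.342,0,0,0,0,0.06],[0.05,0.38,0,0,0,0,0.06]]

```text
time_s: 1.87
tool_pos: [0.5501, 0.1017, 0.2423]
tool_rot: [0.821, 0.57, -0.0, 0.0]
force: [1.2, 0.2, -0.3]
width: 0.0599
```

Request:
move_arm:
  motion:
    - [[-0.012,0.024,0,0,0,0,0.06],[-0.026,0.05,0,0,0,0,0.06],[-0.042,0.08,0,0,0,0,0.06],[-0.058,0.112,0,0,0,0,0.06],[-0.075,0.145,-0.01,0,0,0,0.06],[-0.092,0.18,-0.03,0,0,0,0.06],[-0.107,0.21,-0.055,0,0,0,0.06],[-0.12,0.24,-0.08,0,0,0,0.06],[-0.12,0.24,-0.11,0,0,0,0.06],[-0.12,0.24,-0.14,0,0,0,0.06]]

```text
time_s: 2.7
tool_pos: [0.4293, 0.3416, 0.1012]
tool_rot: [0.821, 0.572, 0.001, 0.0]
force: [0.7, 0.3, 0.3]
width: 0.0602
```

Request:
move_arm:
  motion:
    - [[0,0,-0.025,0,0,0,0.06],[0,0,-0.05,0,0,0,0.06],[0,0,-0.07,0,0,0,0.06],[0,0,-0.082,0,0,0,0.06],[0,0,-0.088,0,0,0,0.06],[0,0,-0.088,0,0,0,0.06],[0,0,-0.088,0,0,0,0.02],[0,0,-0.088,0,0,0,0.02],[0,0,-0.088,0,0,0,0.02],[0,0,-0.088,0,0,0,0.02]]

```text
time_s: 3.53
tool_pos: [0.431, 0.3402, 0.0157]
tool_rot: [0.821, 0.57, 0.001, 0.0]
force: [-0.3, -1.2, 6.6]
width: 0.0319
```

Request:
move_arm:
  motion:
    - [[0,0,0.002,0,0,0,0.02],[0,0,0.004,0,0,0,0.02],[0,0,0.015,0,0,0,0.02],[0,0,0.035,0,0,0,0.02],[0,0,0.06,0,0,0,0.02],[0,0,0.085,0,0,0,0.02],[0,0,0.11,0,0,0,0.02],[0,0,0.125,0,0,0,0.02],[0,0,0.13,0,0,0,0.02],[0,0,0.13,0,0,0,0.02]]

```text
time_s: 4.37
tool_pos: [0.4307, 0.34, 0.146]
tool_rot: [0.821, 0.57, 0.001, 0.0]
force: [-0.2, -0.1, -1.0]
width: 0.0317
```

Run:
```python
from h import *
o=sensors.get_obs();print(o["width"],o["tool_pos"],o["force"])
s=cap("side")
p=proj(s,o["tool_pos"]);print(p)
for c,st in blobs(s,95,130): print(c,st)
f=np.load("tray.npz");print(f["R"]@[.09,.02]+f["t"])
```

```text
0.03172445680552551 [0.43074325 0.34004422 0.14602452] [-0.1678968  -0.05394812 -0.95581476]
[327.51639661 335.41614059]
[547.   11.2] [536   4  21  14 202]
[469.8 105.6] [462  95  14  18 106]
[528.6 119.2] [525 114   8  11  64]
[269.2 260.1] [263 254  13  14 160]
[130.5 269.3] [121 263  17  11  55]
[249.7 270.1] [243 263  14  15 178]
[ 92.  301.3] [ 81 293  20  14  81]
[326.6 336.5] [319 326  16  23 317]
[ 27.6 381.7] [   0  332   74  124 5536]
[203.7 391.1] [191 380  23  18 118]
[0.58515811 0.09261762]
```

Request:
move_arm:
  motion:
    - [[0,-0.03,0,0,0,0,0.02],[0.005,-0.065,0,0,0,0,0.02],[0.02,-0.1,0,0,0,0,0.02],[0.045,-0.13,0,0,0,0,0.02],[0.072,-0.16,0,0,0,0,0.02],[0.1,-0.19,0,0,0,0,0.02],[0.125,-0.215,0,0,0,0,0.02],[0.145,-0.237,0,0,0,0,0.02],[0.154,-0.247,-0.01,0,0,0,0.02],[0.154,-0.247,-0.03,0,0,0,0.02]]

```text
time_s: 5.25
tool_pos: [0.5865, 0.0907, 0.1139]
tool_rot: [0.822, 0.569, 0.001, 0.001]
force: [0.5, 1.2, -1.5]
width: 0.0319
```

Request:
move_arm:
  motion:
    - [[0,0,-0.03,0,0,0,0.02],[0,0,-0.06,0,0,0,0.02],[0,0,-0.08,0,0,0,0.02],[0,0,-0.09,0,0,0,0.02],[0,0,-0.095,0,0,0,0.02],[0,0,-0.095,0,0,0,0.02],[0,0,-0.095,0,0,0,0.02],[0,0,-0.095,0,0,0,0.036],[0,0,-0.095,0,0,0,0.045],[0,0,-0.095,0,0,0,0.05]]

```text
time_s: 6.08
tool_pos: [0.5848, 0.0929, 0.0202]
tool_rot: [0.821, 0.57, 0.001, 0.0]
force: [0.4, -0.3, 0.7]
width: 0.0498
```

Request:
move_arm:
  motion:
    - [[0,0,0.005,0,0,0,0.05],[0,0,0.03,0,0,0,0.05],[0,0,0.065,0,0,0,0.05],[0,0,0.1,0,0,0,0.05],[0.008,-0.035,0.115,0,0,0,0.05],[0.015,-0.075,0.12,0,0,0,0.05],[0.023,-0.115,0.12,0,0,0,0.05],[0.031,-0.155,0.12,0,0,0,0.05],[0.037,-0.195,0.12,0,0,0,0.05],[0.042,-0.23,0.12,0,0,0,0.05]]

```text
time_s: 6.92
tool_pos: [0.6266, -0.1397, 0.1402]
tool_rot: [0.822, 0.57, 0.0, 0.0]
force: [0.6, -0.1, -1.0]
width: 0.05
```

Run:
```python
from h import *
o=sensors.get_obs();print(o["width"],o["tool_pos"],o["joint_positions"])
f=np.load("tray.npz")
for n in("side","top"):
    d=cap(n,f"pics/{n}1.png")
    for c,st in blobs(d,95,130):
        w=ray(d,*c,.02)[:2];q=f["R"].T@(w-f["t"])
        if abs(q[0])<.17 and abs(q[1])<.12: print(n,c,st[4],q.round(3))
a=cv2.imread("pics/side1.png")[170:340,190:400]
b=cv2.imread("pics/top1.png")[150:320,190:400]
cv2.imwrite("pics/c1.png",cv2.resize(np.hstack([a,b]),None,fx=1.9,fy=1.9,interpolation=cv2.INTER_CUBIC))
```

```text
0.04998521953329554 [ 0.626551   -0.13973172  0.14019846] [-3.22228913e-01  6.23446637e-01  1.61633342e+00 -1.19418597e-04
  9.00670720e-01  3.53922055e-02]
side [330.  255.1] 162 [-0.064  0.052]
side [269.2 260.3] 164 [ 0.027 -0.059]
side [249.9 270.5] 173 [ 0.081 -0.074]
side [320.  273.5] 125 [0.008 0.069]
side [282.1 287.9] 197 [0.093 0.026]
top [275.6 196.8] 158 [ 0.079 -0.078]
top [295.  209.6] 149 [ 0.024 -0.064]
top [257.3 233.9] 149 [0.09  0.021]
top [282.9 264.4] 145 [0.007 0.07 ]
```

View pics/c1.png

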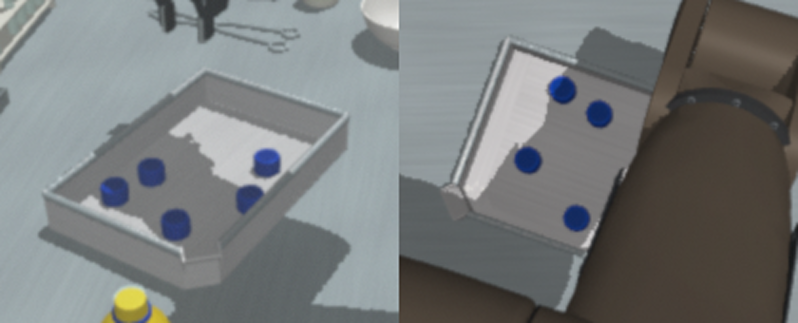

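Side crop: cap5 stands upright in the tray at crop (175,224), together with the other four caps. Measured in the tray frame it is at (0.09, 0.02). Next I'll pinch the long wall's rim near corner_back.

Request:
move_arm:
  motion:
    - [[0.001,-0.01,0,0,0,0,0.05],[0.0025,-0.019,0,0,0,0,0.05],[0.0025,-0.019,-0.025,0,0,0,0.05],[0.0025,-0.019,-0.05,0,0,0,0.05],[0.0025,-0.019,-0.075,0,0,0,0.05],[0.0025,-0.019,-0.09,0,0,0,0.05],[0.0025,-0.019,-0.1,0,0,0,0.05],[0.0025,-0.019,-0.1,0,0,0,0.05],[0.0025,-0.019,-0.1,0,0,0,0.03],[0.0025,-0.019,-0.1,0,0,0,0.02]]

```text
time_s: 7.85
tool_pos: [0.6296, -0.1561, 0.0405]
tool_rot: [0.821, 0.571, 0.0, 0.001]
force: [-0.1, 0.2, 0.3]
width: 0.0266
```

Request:
move_arm:
  motion:
    - [[0,0,0,0,0,0,0.018],[0,0,0,0,0,0,0.016],[0,0,0,0,0,0,0.014],[0,0,0,0,0,0,0.012],[0,0,0,0,0,0,0.01],[0,0,0,0,0,0,0.006],[0,0,0,0,0,0,0],[0,0,0,0,0,0,0],[0,0,0,0,0,0,0],[0,0,0,0,0,0,0]]

```text
time_s: 8.68
tool_pos: [0.6294, -0.1564, 0.0399]
tool_rot: [0.822, 0.57, 0.0, 0.001]
force: [1.8, -1.2, 4.7]
width: 0.0076
```

```bash
cat > tip.py <<'E'
import numpy as np,sys
from scipy.spatial.transform import Rotation as Ro
foot=np.array([.5323,.1742,0]);k=np.array([-.9096,-.4155,0]);p0=np.array([.6294,-.1564,.0399])
def at(a): return foot+Ro.from_rotvec(np.radians(a)*k).apply(p0-foot)
a0,a1=map(float,sys.argv[1:])
print([[*[float(round(x,4)) for x in at(a)-at(a0)],*[float(round(x,4)) for x in np.radians(a-a0)*k],0] for a in np.linspace(a0,a1,11)[1:]], at(a1))
E
python3 tip.py 0 8; python3 tip.py 8 20; python3 tip.py 20 33
```

```text
[[-0.0002, 0.0005, 0.0048, -0.0127, -0.0058, 0.0, 0], [-0.0005, 0.0011, 0.0095, -0.0254, -0.0116, 0.0, 0], [-0.0008, 0.0018, 0.0142, -0.0381, -0.0174, 0.0, 0], [-0.0011, 0.0025, 0.019, -0.0508, -0.0232, 0.0, 0], [-0.0015, 0.0033, 0.0237, -0.0635, -0.029, 0.0, 0], [-0.0019, 0.0041, 0.0284, -0.0762, -0.0348, 0.0, 0], [-0.0023, 0.005, 0.0331, -0.0889, -0.0406, 0.0, 0], [-0.0027, 0.006, 0.0378, -0.1016, -0.0464, 0.0, 0], [-0.0032, 0.007, 0.0424, -0.1143, -0.0522, 0.0, 0], [-0.0037, 0.0081, 0.0471, -0.127, -0.058, 0.0, 0]] [ 0.62571361 -0.14832988  0.0869779 ]
[[-0.0008, 0.0017, 0.0069, -0.0191, -0.0087, 0.0, 0], [-0.0016, 0.0036, 0.0138, -0.0381, -0.0174, 0.0, 0], [-0.0025, 0.0056, 0.0207, -0.0572, -0.0261, 0.0, 0], [-0.0035, 0.0077, 0.0275, -0.0762, -0.0348, 0.0, 0], [-0.0045, 0.0099, 0.0342, -0.0953, -0.0435, 0.0, 0], [-0.0056, 0.0123, 0.0409, -0.1143, -0.0522, 0.0, 0], [-0.0068, 0.0148, 0.0476, -0.1334, -0.0609, 0.0, 0], [-0.008, 0.0174, 0.0542, -0.1524, -0.0696, 0.0, 0], [-0.0092, 0.0202, 0.0607, -0.1715, -0.0783, 0.0, 0], [-0.0105, 0.0231, 0.0672, -0.1905, -0.087, 0.0, 0]] [ 0.61518368 -0.12527807  0.15414266]
[[-0.0015, 0.0033, 0.0069, -0.0206, -0.0094, 0.0, 0], [-0.003, 0.0066, 0.0138, -0.0413, -0.0189, 0.0, 0], [-0.0047, 0.0102, 0.0205, -0.0619, -0.0283, 0.0, 0], [-0.0063, 0.0139, 0.0272, -0.0826, -0.0377, 0.0, 0], [-0.0081, 0.0177, 0.0337, -0.1032, -0.0471, 0.0, 0], [-0.0099, 0.0216, 0.0402, -0.1238, -0.0566, 0.0, 0], [-0.0117, 0.0257, 0.0466, -0.1445, -0.066, 0.0, 0], [-0.0137, 0.0299, 0.0529, -0.1651, -0.0754, 0.0, 0], [-0.0156, 0.0342, 0.059, -0.1857, -0.0848, 0.0, 0], [-0.0177, 0.0387, 0.0651, -0.2064, -0.0943, 0.0, 0]] [ 0.59750876 -0.08658466  0.21921669]
```

Request:
move_arm:
  motion:
    - [[-0.0002,0.0005,0.0048,-0.0127,-0.0058,0,0],[-0.0005,0.0011,0.0095,-0.0254,-0.0116,0,0],[-0.0008,0.0018,0.0142,-0.0381,-0.0174,0,0],[-0.0011,0.0025,0.019,-0.0508,-0.0232,0,0],[-0.0015,0.0033,0.0237,-0.0635,-0.029,0,0],[-0.0019,0.0041,0.0284,-0.0762,-0.0348,0,0],[-0.0023,0.005,0.0331,-0.0889,-0.0406,0,0],[-0.0027,0.006,0.0378,-0.1016,-0.0464,0,0],[-0.0032,0.007,0.0424,-0.1143,-0.0522,0,0],[-0.0037,0.0081,0.0471,-0.127,-0.058,0,0]]

```text
time_s: 9.52
tool_pos: [0.6251, -0.1478, 0.0869]
tool_rot: [0.819, 0.569, -0.013, 0.069]
force: [-0.3, 0.9, -4.5]
width: 0.0074
```

Run:
```python
from h import *
o=sensors.get_obs();print(o["width"],o["tool_pos"],o["force"],o["moment"])
d=cap("side","pics/side2.png")
a=cv2.imread("pics/side2.png")[130:360,170:430]
cv2.imwrite("pics/c2.png",cv2.resize(a,None,fx=2.5,fy=2.5,interpolation=cv2.INTER_CUBIC))
print(proj(d,[.5323,.1742,0]))
```

```text
0.007418044451394318 [ 0.62510305 -0.14783176  0.08686646] [-0.32356645  0.85679738 -4.49260748] [ 0.29874612 -0.05471008 -0.21284827]
[295.41501503 322.07325404]
```

View pics/c2.png

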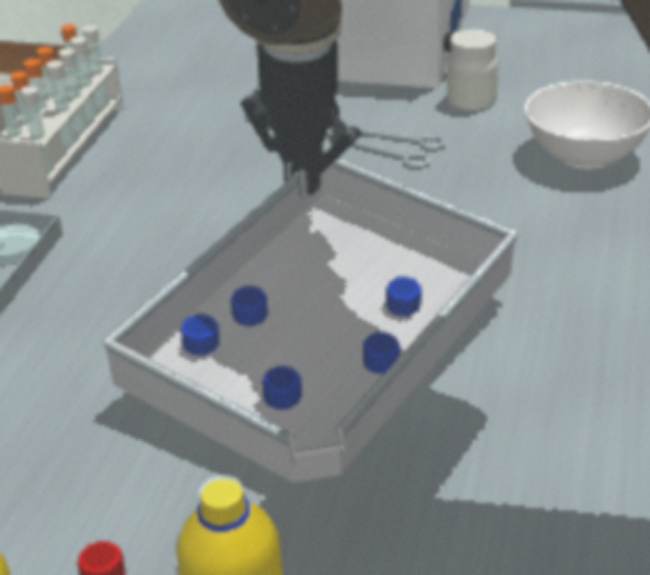

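The crop shows the tray tipping over its cut edge. The spout foot is at crop (317,478), full-frame (296.8,321), and I predicted (295.4,322). Both neighbouring corners are lifting and the grip carries about half the weight, so I'll keep tipping.

Request:
move_arm:
  motion:
    - [[-0.0008,0.0017,0.0069,-0.0191,-0.0087,0,0],[-0.0016,0.0036,0.0138,-0.0381,-0.0174,0,0],[-0.0025,0.0056,0.0207,-0.0572,-0.0261,0,0],[-0.0035,0.0077,0.0275,-0.0762,-0.0348,0,0],[-0.0045,0.0099,0.0342,-0.0953,-0.0435,0,0],[-0.0056,0.0123,0.0409,-0.1143,-0.0522,0,0],[-0.0068,0.0148,0.0476,-0.1334,-0.0609,0,0],[-0.008,0.0174,0.0542,-0.1524,-0.0696,0,0],[-0.0092,0.0202,0.0607,-0.1715,-0.0783,0,0],[-0.0105,0.0231,0.0672,-0.1905,-0.087,0,0]]

```text
time_s: 10.4
tool_pos: [0.6147, -0.1248, 0.154]
tool_rot: [0.809, 0.562, -0.031, 0.172]
force: [0.2, 1.3, -3.9]
width: 0.0074
```

Request:
move_arm:
  motion:
    - [[-0.0015,0.0033,0.0069,-0.0206,-0.0094,0,0],[-0.003,0.0066,0.0138,-0.0413,-0.0189,0,0],[-0.0047,0.0102,0.0205,-0.0619,-0.0283,0,0],[-0.0063,0.0139,0.0272,-0.0826,-0.0377,0,0],[-0.0081,0.0177,0.0337,-0.1032,-0.0471,0,0],[-0.0099,0.0216,0.0402,-0.1238,-0.0566,0,0],[-0.0117,0.0257,0.0466,-0.1445,-0.066,0,0],[-0.0137,0.0299,0.0529,-0.1651,-0.0754,0,0],[-0.0156,0.0342,0.059,-0.1857,-0.0848,0,0],[-0.0177,0.0387,0.0651,-0.2064,-0.0943,0,0]]

```text
time_s: 11.23
tool_pos: [0.5969, -0.086, 0.2191]
tool_rot: [0.787, 0.547, -0.05, 0.28]
force: [0.3, 0.6, -4.0]
width: 0.0072
```

Request:
move_arm:
  motion:
    - [[0,0,0,0,0,0,0],[0,0,0,0,0,0,0],[0,0,0,0,0,0,0],[0,0,0,0,0,0,0],[0,0,0,0,0,0,0],[0,0,0,0,0,0,0],[0,0,0,0,0,0,0],[0,0,0,0,0,0,0],[0,0,0,0,0,0,0],[0,0,0,0,0,0,0]]

```text
time_s: 12.07
tool_pos: [0.5971, -0.0863, 0.2187]
tool_rot: [0.788, 0.547, -0.05, 0.28]
force: [0.4, -0.6, -2.9]
width: 0.0076
```

Run:
```python
from h import *
from scipy.spatial.transform import Rotation as Ro
o=sensors.get_obs();print(o["width"],o["tool_pos"],o["tool_rot"],o["force"],o["moment"])
f=np.load("tray.npz");k=np.array([-.9096,-.4155,0]);foot=np.array([.5323,.1742,0])
A=Ro.from_rotvec(np.radians(33)*k)*Ro.from_euler("z",float(f["th"]));org=foot-A.apply([.148,.098,0])
n=A.apply([0,0,1])
for v in("side","top"):
    d=cap(v,f"pics/{v}3.png");T=d["world_to_cam"];c=-T[:3,:3].T@T[:3,3]
    for b,st in blobs(d,95,130):
        r=ray(d,*b,.0)-c; h=org+n*.015; q=c+r*((h-c)@n)/(r@n); q=A.inv().apply(q-org)
        if abs(q[0])<.2 and abs(q[1])<.15: print(v,b,st[4],q.round(3),"dist",np.linalg.norm(q-[.146,.096,.003]).round(3))
    for nm,p in dict(foot=(.148,.098,0),right=(.162,-.112,0),left=(-.162,.112,0)).items(): w=A.apply(p)+org; print(v,nm,w.round(3),proj(d,w).round(0))
a=cv2.imread("pics/side3.png")[90:370,160:460]
cv2.imwrite("pics/c3.png",cv2.resize(a,None,fx=2.1,fy=2.1,interpolation=cv2.INTER_CUBIC))
```

```text
0.0076436850769685495 [ 0.59706234 -0.0863053   0.21873986] [ 0.78758164  0.5468258  -0.05040036  0.27956487] [ 0.42306426 -0.62995716 -2.9308519 ] [ 0.58150544 -0.03638863 -0.07103776]
side [294.9 297.2] 889 [0.109 0.069 0.015] dist 0.047
side foot [0.532 0.174 0.   ] [295. 322.]
side right [0.725 0.134 0.075] [210. 271.]
side left [ 0.397 -0.081  0.114] [378. 217.]
top foot [0.532 0.174 0.   ] [225. 257.]
top right [0.725 0.134 0.075] [236. 171.]
top left [ 0.397 -0.081  0.114] [333. 313.]
```

View pics/c3.png

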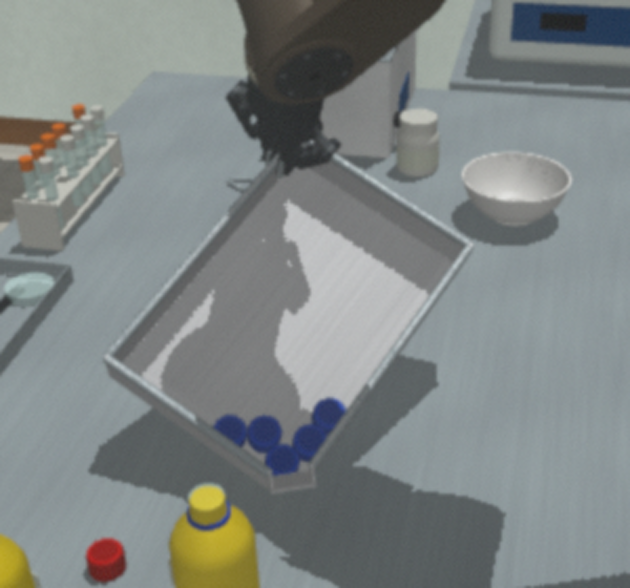

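The crop shows all five blue caps bunched in the spouted corner at (231,430), (264,434), (282,461), (308,442) and (329,413). The tray is tipped with its foot on the bench at about (295,490), and both neighbouring corners are clear of it. I'll check the outermost distances, confirm everything is at rest, and then hand in.

Run:
```python
from h import *
from scipy.spatial.transform import Rotation as Ro
f=np.load("tray.npz");k=np.array([-.9096,-.4155,0]);foot=np.array([.5323,.1742,0])
A=Ro.from_rotvec(np.radians(33)*k)*Ro.from_euler("z",float(f["th"]));org=foot-A.apply([.148,.098,0]);n=A.apply([0,0,1])
d=cap("side");T=d["world_to_cam"];c=-T[:3,:3].T@T[:3,3];h=org+n*.02
ok=0
for u in[(231,430),(264,434),(282,461),(308,442),(329,413)]:
    r=ray(d,u[0]/2.1+160,u[1]/2.1+90,0)-c;q=A.inv().apply(c+r*((h-c)@n)/(r@n)-org)-[0,0,.02]
    D=np.linalg.norm(q-[.146,.096,.003]);ok+=D<.1;print(q.round(3),D.round(3))
old=cv2.cvtColor(cv2.imread("pics/side3.png"),cv2.COLOR_BGR2RGB)
diff=np.abs(old[180:340,200:390].astype(int)-d["color"][180:340,200:390]).max(2);print("moved px",(diff>25).sum())
o=sensors.get_obs();print(o["time_s"],np.abs(o["joint_velocities"]).max(),o["width"],o["force"])
if ok==5 and (diff>25).sum()<40: job.close_job();print("handed in")
```

```text
[0.136 0.025 0.   ] 0.072
[0.121 0.053 0.   ] 0.05
[0.133 0.083 0.   ] 0.019
[0.102 0.093 0.   ] 0.044
[0.066 0.093 0.   ] 0.08
moved px 3
12.2167 0.0016043940381052304 0.007850080498552346 [ 0.84493034 -0.04289906 -3.50633038]
the job is handed in; nothing more can be done
handed in
```

I put the loose blue cap into the tray with the other four and let go. I then took the tray by its rim near the back corner and tipped it about 33° over the spout edge. The job was handed in at 12.2 s with the arm still holding the tray; no verdict was reported.

- **Caps:** all five are bunched in the spouted corner. Their centres measured 19 to 80 mm from the foot of the spout wall, against a limit of 110 mm.
- **Tray:** assuming it turned exactly over its spout edge, the neighbouring corners are about 75 and 114 mm up. The foot looks to be on the bench, 5 pixels or about 1 cm from where I predicted it.
- **Steadiness:** only 3 pixels changed between the last two pictures, and the fastest joint was moving at 0.0016 rad/s. The fingers stayed stopped on the rim at a 7.9 mm opening.
- **Other things on the bench:** none looked touched or moved in the side pictures, but I did not measure their positions again. The red cap, jar and bowl are in the last picture; the tongs are only partly visible.
- **Disagreement:** my first tray fit was out by about 3 to 5 mm at the corners, and one corner was about 5 pixels off in the side view. The rim grasp had enough room for this.

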